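# Load a culture dish into the spring-fed dish magazine

### The job

Three closed round white culture dishes stand on the bench; take the middle-sized one, which is the one that fits the spring-loaded dish magazine. Lay it flat on the sprung follower between the four guide posts and push it straight down against the spring until both side catches have snapped over its top, then let go so that the catches hold it down in the magazine.

Things in the scene. Friction and masses are not known exactly. Their poses are not given: they have to be found in the camera images.
- medium_dish: The dish to load, the middle-sized of three: closed round white plastic dish, 50 mm diameter, 18 mm high, about 40 g, standing lid up (the others, left alone, are 35 x 12 mm and 90 x 18 mm). Origin: centre of its underside, z up. Grip it from above across its diameter, at any yaw.
- magazine: Fixed spring-fed magazine. Origin: centre of its underside on the bench, z up its axis. Base 120 x 120 x 30 mm. Four slippery white guide posts, 55 degrees either side of its +x and -x axes: inner faces 27 mm from the axis, flaring from 96 mm height to 36 mm from the axis at the tops, 112 mm high; they centre a dish 10 mm off. Along x, gaps 41 mm wide between posts take the fingers; along y 26 mm.
- follower (a joint): Depth in m of the black follower plate (38 mm diameter, on the magazine's axis). 0 at rest: its top 90 mm above the bench, so a dish laid on it has its top at 108 mm. A spring (1.5 N at rest, 5 N at the stop at 0.042) pushes it up. About 0.030 with the dish latched (dish underside at 60 mm, top at 78 mm).
- catch_level (a point): Point on the magazine's axis at the undersides of two sprung catches, 78 mm above the bench. They stand on its +y and -y sides, 21.5 mm from the axis, tops sloping up to 90 mm. Press the dish down at its centre with something under 35 mm wide (closed fingers; about 7 N) until its top is at 72 to 74 mm: both snap over it and hold it when let go. Let go earlier, it rises again.
Not all that is in view belongs to the job. What is shaped like the medium_dish but pink is not meant. There is more than one size of the magazine; the job needs the larger.

How it is judged:
By the outcome, as a careful person would: the job done as asked, in the order asked, and still so for the second after the job is handed in, with the robot touching nothing.
It also fails if it takes over 45 s, if anything falls off the work surface, if the arm or the gripper's body presses on something with over 40 N, if the wrist force passes 120 N, or if a joint passes its speed limit or range.

### The arm

A 6-joint arm with a two-finger parallel gripper is mounted at the origin on the work surface. World frame = base frame: x ahead of the robot, y to its left, z up, the work surface at z = 0. Lengths are in mm, angles in degrees, forces in N, time in s.
With the tool pointing down it reaches from about 350 to 850 mm from the base axis. Payload 8.1 kg.
Tool frame: the origin (TCP) lies at the very end of the fingers, on their centre line; the grasp point (between the pads) lies 19 mm behind it; z points along the fingers, y is the line along which they close (so a half turn about z gives the same grasp; the last joint's range is limited). The gripper opens to 85 mm and grips with 20 to 120 N. Pads are 22 mm wide; open, the fingers measure 114 mm over their backs; the gripper's body (76 mm by 85 mm) begins 54 mm behind the grasp point. The pads swing forward as they close: fully open they stand 13 mm farther back than shut.
Start: joints at [60.882, 7.471, 85.268, -0, 87.261, -4.893], TCP at [246.169, 547.18, 231.292] pointing down, gripper open.
Joint ranges: [-169.43, 169.43], [-51.17, 129.36], [1.28, 143.12], [-76.62, 256.62], [0, 156.53], [-152.29, 152.29]. Speed limits (degrees/s): [136.94, 136.94, 159.86, 180, 180, 180].

### API

Orientations are given as [roll, pitch, yaw] about the fixed x, y, z axes, in that order (R = Rz(yaw) Ry(pitch) Rx(roll)).
In Python, from bench import r gives the robot as it stands.
- The arm moves only by the shell command python3 -m jog 'ROWS' [FORCE]. ROWS is JSON, a list of rows, each a list of 7 numbers: the turn, a rotation vector about the tool's x, y, z in degrees, then the shift along the tool's x, y, z in mm, then the closure, from -1 (fully open) to 1 (shut), so that 0 is half open. A call has 1 to 5 rows; each row shifts and turns the commanded pose from where the row before left it, along the tool's axes as they then stand; what a row does not reach is not made up. A row lasts 1/10 s, in which the tool goes at most 50 mm and 8.59 degrees, less where a joint would pass 70% of its speed; a pose out of reach is approached as far as the arm can. A call is refused whole if a number of a shift passes 50 or a number of a turn 8.59, either way. A call with a gripper value outside its range is refused whole. The fingers move at their own pace and stop on an object; FORCE is the grip in N (left out, the last holds). Time passes only in rows, so rows that do not move let the fingers close. It gives the time, the measured TCP pose, the force, the opening and the grip force at its end, in the units of the state.
- r.sense(): the state, without advancing time (a new reading comes with each control period).
- r.snapshot(name): name is "scene" or "top" or "wrist"; returns a dict with "pixels" (400x640x3 uint8, red, green, blue), "fx", "fy", "cx", "cy" (pixels), "world_to_cam" (4x4, takes a point from world to camera coordinates); the wrist camera has in their place "hand_eye" (4x4, takes a point from camera to tool coordinates, whose origin is the TCP and whose axes are the flange's). Camera axes: x right, y up, looking along -z (the intrinsics and any distortion apply to the point x, -y, -z); pixel columns grow to the right and rows downward; lengths in mm; the calibration is good to about 2 mm. A picture is of the moment at which its call begins: read the wrist's pose just before it. There is no depth.
- r.hand_in(): hands the job in; it is judged then, once.
The state is a dict: "time": time; "joint_pos": joint angles; "qd": joint speeds; "joint_efforts": joint torques, N m; "tool_pos": TCP position; "tcp_rot": TCP orientation; "ft_force": force on the tool from outside, world axes, zero at the start; "wrist_torque": the same for the moment, N m; "finger_gap": finger opening in mm; "grip_force": force on a finger pad.
Only numpy, scipy, OpenCV 4.12 (cv2) and the standard library are available. Lean on these libraries where they do the work, as an engineer would, in place of code of your own. Each camera call takes 0.05 s, during which the arm holds its last target. There are 200 camera calls.

## Working session

There is one attempt and no reset: what is moved stays moved. The work goes in short steps, Python scripts to look and compute and a shell command to move; the robot and the scene stay as the last step left them, time stands still between calls to the robot, and variables do not carry over. Pictures are saved under pics/ and viewed, at most 10 in all, crops included, and the job is handed in when it is done.

```bash
mkdir -p pics; ls; python3 - <<'E'
from bench import r
import cv2,pickle
s=r.sense();print({k:s[k] for k in('time','tool_pos','tcp_rot','finger_gap','ft_force')})
d={}
for n in("scene","top"):
    d[n]=r.snapshot(n);cv2.imwrite(f"pics/{n}.png",d[n]["pixels"][:,:,::-1])
    print({k:v for k,v in d[n].items() if k!="pixels"})
pickle.dump(d,open("d.pkl","wb"))
E
```

```text
pics
{'time': 0.0, 'tool_pos': array([245.89665521, 546.69571938, 230.24414766]), 'tcp_rot': array([-1.79895689e+02, -1.02246985e-02,  1.55775576e+02]), 'finger_gap': 85.33367689974966, 'ft_force': array([-0.00315994, -0.80263074, -0.49881283])}
{'fx': 380.4421068006053, 'fy': 380.4421068006053, 'cx': 321.376005838732, 'cy': 197.24385241551073, 'world_to_cam': array([[ 8.60869807e-01,  5.08823512e-01, -1.34504656e-03,
        -4.85969002e+02],
       [-3.72269640e-01,  6.31634290e-01,  6.80039292e-01,
         1.01762946e+02],
       [ 3.46869558e-01, -5.84924574e-01,  7.33174435e-01,
        -9.89732786e+02],
       [ 0.00000000e+00,  0.00000000e+00,  0.00000000e+00,
         1.00000000e+00]])}
{'fx': 364.5429630793159, 'fy': 364.5429630793159, 'cx': 322.68646159703945, 'cy': 195.3457275755011, 'world_to_cam': array([[ 2.67019756e-03, -9.99995311e-01,  1.49935492e-03,
         5.17313808e+01],
       [ 9.96443072e-01,  2.78699241e-03,  8.42225388e-02,
        -5.29926081e+02],
       [-8.42263225e-02,  1.26913100e-03,  9.96445842e-01,
        -9.89766727e+02],
       [ 0.00000000e+00,  0.00000000e+00,  0.00000000e+00,
         1.00000000e+00]])}
```

View pics/scene.png

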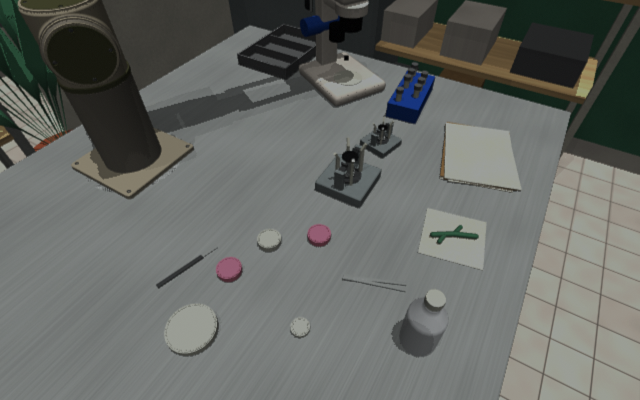

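View pics/top.png

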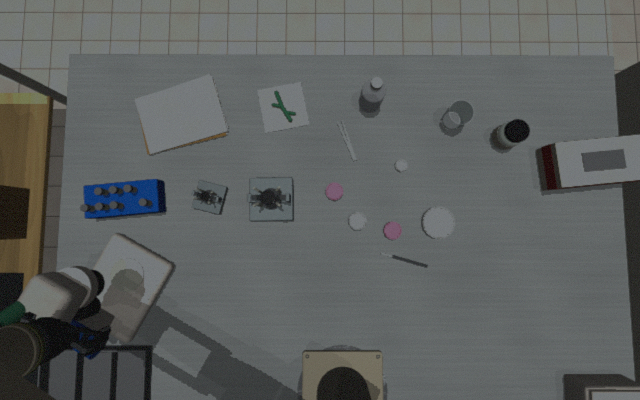

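Scene: the three white dishes, in top-view pixels, are (357,221) medium, (401,166) small and (438,222) large. The same-sized pink ones at (334,191) and (392,230) are decoys. The larger magazine is at (270,199) and the small one at (209,197). Next I measure these and make enlarged crops.

```bash
cat > h.py <<'E'
import numpy as np,cv2
def ray(c,u,v,T=None):
    T=np.linalg.inv(c["world_to_cam"]) if T is None else T   # cam->world
    d=np.array([(u-c["cx"])/c["fx"],-(v-c["cy"])/c["fy"],-1.0])
    return T[:3,3],T[:3,:3]@d
def onz(c,u,v,z,T=None):
    o,d=ray(c,u,v,T);return o+d*(z-o[2])/d[2]
def proj(c,p):
    q=c["world_to_cam"]@np.r_[p,1];return c["cx"]+c["fx"]*q[0]/-q[2],c["cy"]+c["fy"]*-q[1]/-q[2]
def blobs(mask,amin):
    n,l,s,ce=cv2.connectedComponentsWithStats(mask.astype(np.uint8))
    return [(ce[i],s[i],l==i) for i in range(1,n) if s[i,4]>=amin]
E
python3 - <<'E'
import pickle,numpy as np,cv2
from h import *
d=pickle.load(open("d.pkl","rb"))
for n,seeds in(("top",[(357,221),(401,166),(438,222)]),("scene",[(269,240),(300,327),(191,328)])):
    c=d[n];im=c["pixels"].astype(int)
    for s in seeds:
        x,y=s;print(n,s,im[y,x])
    m=(im.min(2)>im[seeds[0][1],seeds[0][0]].min()-25)&(im.max(2)-im.min(2)<30)
    for ce,st,l in blobs(m,40):
        if any(abs(ce-np.array(s)).max()<8 for s in seeds):
            z=17
            e=cv2.fitEllipse(max(cv2.findContours(l.astype(np.uint8),0,1)[0],key=len))
            P=onz(c,*e[0],z);a,b=onz(c,st[0],ce[1],z),onz(c,st[0]+st[2],ce[1],z)
            print(n,e,P.round(1),np.linalg.norm(a-b).round(1))
# magazine base: corners
a=d["top"]["pixels"][140:260,180:420];b=d["scene"]["pixels"][120:260,220:420]
cv2.imwrite("pics/c1.png",cv2.convertScaleAbs(cv2.resize(np.ascontiguousarray(a[:,:,::-1]),(800,400),interpolation=2),alpha=1.6))
cv2.imwrite("pics/c2.png",cv2.convertScaleAbs(cv2.resize(np.ascontiguousarray(b[:,:,::-1]),(800,560),interpolation=2),alpha=1.6))
E
```

```text
top (357, 221) [117 119 123]
top (401, 166) [121 124 125]
top (438, 222) [117 122 124]
scene (269, 240) [153 157 149]
scene (300, 327) [153 157 150]
scene (191, 328) [153 157 148]
scene ((268.4781494140625, 236.87930297851562), (17.73706817626953, 23.176937103271484), 80.1324234008789) [459.6 -39.6  17. ] 52.2
scene ((189.50575256347656, 327.2222595214844), (43.182586669921875, 57.08566665649414), 52.503543853759766) [ 456.6 -268.3   17. ] 94.0
scene ((299.58917236328125, 325.27789306640625), (18.227176666259766, 19.087108612060547), 51.421356201171875) [ 619.7 -168.    17. ] 34.9
```

View pics/c1.png

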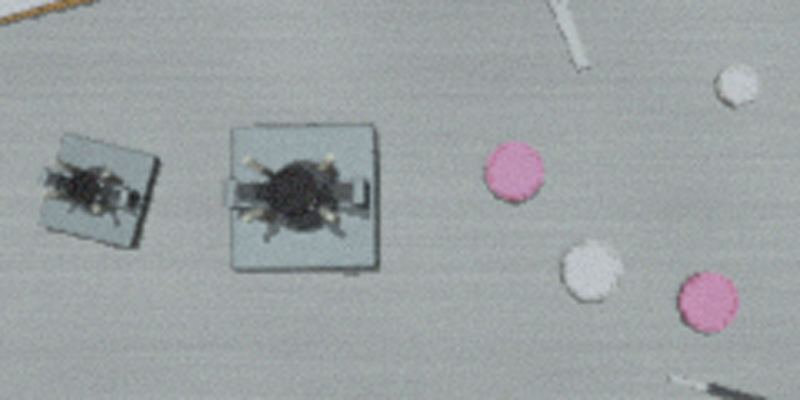

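View pics/c2.png

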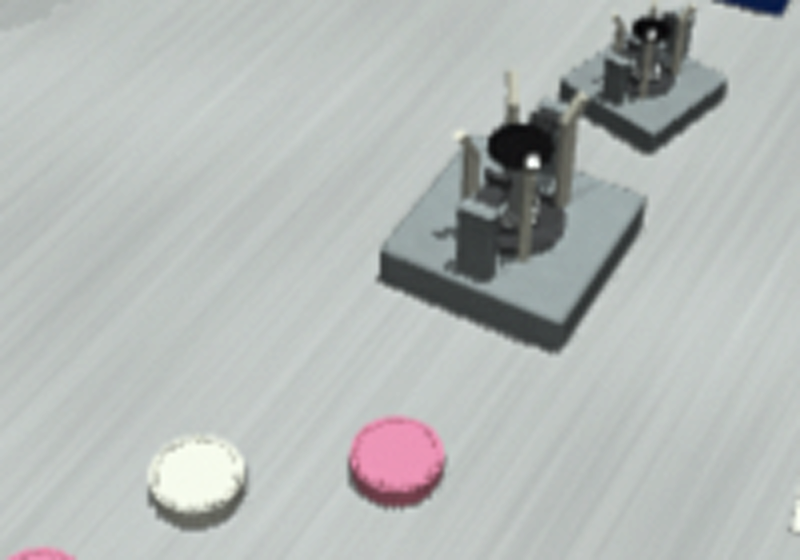

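The crops confirm it. The white 50 mm dish is at crop 2 (197,475), or top (357,221). The larger magazine is at crop 1 (305,197), with its catch towers left and right at (232,192) and (360,192). So its y axis lies along world y and the finger gaps are along world x.

```bash
python3 - <<'E'
import pickle,numpy as np
from h import *
d=pickle.load(open("d.pkl","rb"));t,s=d["top"],d["scene"]
f=lambda x,y:(180+x*.3,140+y*.3); g=lambda x,y:(220+x*.25,120+y*.25)
print("dish",onz(t,*f(592,270),17).round(1),onz(s,*g(198,472),18).round(1))
P=[onz(t,*f(*q),30)[:2] for q in((231,127),(375,124),(378,268),(232,270))]
print("base",np.round(P,1).tolist(),np.mean(P,0).round(1))
P=np.array(P);e=P[1]-P[0]+P[2]-P[3];print("yaw",np.degrees(np.arctan2(e[0],-e[1])))
print("foll",onz(t,*f(302,195),90).round(1),onz(s,*g(521,147),90).round(1))
print("corner scene",[onz(s,*g(*q),30).round(1) for q in((381,250),(562,323),(645,203))])
E
```

```text
dish [459.1 -43.9  17. ] [463.7 -41.4  18. ]
base [[576.4, 256.3], [579.3, 136.8], [460.0, 133.2], [458.1, 253.1]] [518.5 194.9]
yaw 1.1522329006342171
foll [515.5 188.   90. ] [524.6 195.4  90. ]
corner scene [array([467.4, 136.4,  30. ]), array([583.9, 138.4,  30. ]), array([583.1, 250.8,  30. ])]
```

```bash
python3 -m jog '[[0,0,8.22,0,0,0,-1],[0,0,8.22,0,0,0,-1],[0,0,8.22,0,0,0,-1],[0,0,8.22,0,0,0,-1],[0,0,8.22,0,0,0,-1]]'
python3 -m jog '[[0,0,8.22,0,0,0,-1],[0,0,8.22,0,0,0,-1],[0,0,8.22,0,0,0,-1],[0,0,0,-40,20,0,-1],[0,0,0,-40,20,0,-1]]'
```

```text
time: 0.6
tool_pos: [246.0, 546.9, 230.7]
tcp_rot: [-179.9, 0.0, 114.3]
ft_force: [-0.8, -0.1, -1.1]
finger_gap: 85.2
grip_force: 0.0
time: 1.1
tool_pos: [285.8, 466.5, 230.2]
tcp_rot: [-179.9, 0.1, 90.1]
ft_force: [0.9, 0.0, 0.3]
finger_gap: 85.1
grip_force: 0.0
```

```bash
python3 -m jog '[[0,0,0,-39,33,0,-1],[0,0,0,-39,33,0,-1],[0,0,0,-39,33,0,-1],[0,0,0,-39,33,0,-1],[0,0,0,-39,33,0,-1]]'
python3 -m jog '[[0,0,0,-39,33,0,-1],[0,0,0,-39,33,0,-1],[0,0,0,0,0,0,-1]]'
cat >> h.py <<'E'
def wrist(r,name):
    from scipy.spatial.transform import Rotation as R
    s=r.sense();c=r.snapshot("wrist");T=np.eye(4)
    T[:3,:3]=R.from_euler("xyz",s["tcp_rot"],degrees=True).as_matrix();T[:3,3]=s["tool_pos"]
    T=T@c["hand_eye"];c["world_to_cam"]=np.linalg.inv(T)
    cv2.imwrite(f"pics/{name}.png",cv2.convertScaleAbs(np.ascontiguousarray(c["pixels"][:,:,::-1]),alpha=1.5))
    return s,c
E
python3 - <<'E'
from bench import r
from h import *
import pickle
s,c=wrist(r,"w1");pickle.dump(c,open("w1.pkl","wb"))
print(c["hand_eye"].round(2),[k for k in c if k!="pixels"],proj(c,[519,194,90]))
E
```

```text
time: 1.6
tool_pos: [448.5, 274.6, 231.1]
tcp_rot: [-180.0, 0.0, 90.0]
ft_force: [-0.1, 0.5, 0.4]
finger_gap: 85.4
grip_force: 0.0
time: 1.9
tool_pos: [515.2, 194.9, 230.7]
tcp_rot: [180.0, 0.1, 89.7]
ft_force: [-0.7, 0.1, -0.8]
finger_gap: 85.4
grip_force: 0.0
[[  -0.      0.96    0.27   69.08]
 [   1.      0.      0.      0.93]
 [   0.      0.27   -0.96 -142.29]
 [   0.      0.      0.      1.  ]] ['fx', 'fy', 'cx', 'cy', 'hand_eye', 'world_to_cam'] (np.float64(321.7274308893936), np.float64(187.8286930247595))
```

View pics/w1.png

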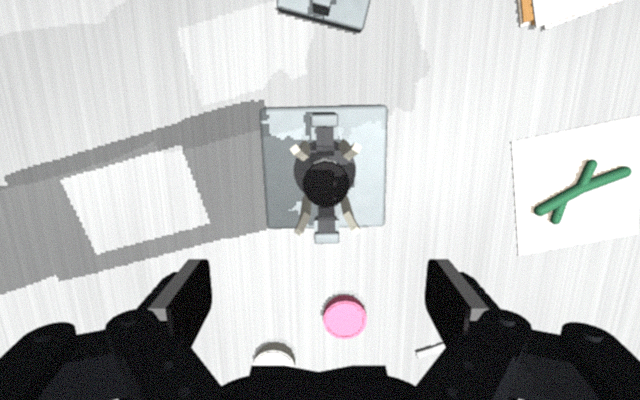

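Wrist view: the follower is at (327,185), the magazine base corners at (262,107), (387,104), (385,227) and (266,229), and the medium dish at the bottom edge (275,355).

```bash
python3 - <<'E'
import pickle
from h import *
c=pickle.load(open("w1.pkl","rb"))
g=cv2.cvtColor(c["pixels"],cv2.COLOR_RGB2GRAY)
m=np.zeros_like(g);m[155:215,295:360]=g[155:215,295:360]<14
b=max(blobs(m,30),key=lambda b:b[1][4]);print(b[0],b[1]);
e=cv2.fitEllipse(max(cv2.findContours(b[2].astype(np.uint8),0,1)[0],key=len));print(e,onz(c,*e[0],90))
print("foll",onz(c,327,185,90).round(1))
P=np.array([onz(c,*q,30)[:2] for q in((263,107),(386,105),(385,227),(266,229))]);print(P.round(1),P.mean(0))
print("dish?",onz(c,275,358,18))
E
```

```text
Traceback (most recent call last):
ValueError: max() iterable argument is empty
```

```bash
python3 -m jog '[[0,0,0,-40,-9,5,-1],[0,0,0,-40,-9,5,-1],[0,0,0,-40,-9,5,-1],[0,0,0,-40,-9,5,-1],[0,0,0,-37,-9,5,-1]]'
python3 -m jog '[[0,0,0,-40,-9,5,-1],[0,0,0,0,0,0,-1]]'
python3 - <<'E'
from bench import r
from h import *
s,c=wrist(r,"w2")
print(s["tool_pos"],s["tcp_rot"]);im=c["pixels"].astype(int)
m=(im.min(2)>95)&(im.max(2)-im.min(2)<40)
print(proj(c,[461,-42,18]))
E
```

```text
time: 2.45
tool_pos: [466.4, 2.8, 205.8]
tcp_rot: [-180.0, -0.0, 90.1]
ft_force: [0.1, 0.1, 0.4]
finger_gap: 85.3
grip_force: 0.0
time: 2.65
tool_pos: [456.7, -39.6, 200.2]
tcp_rot: [-179.9, 0.1, 89.8]
ft_force: [0.8, 0.1, -0.2]
finger_gap: 85.2
grip_force: 0.0
[456.74946002 -39.58388065 200.23795424] [-1.79889144e+02  5.63540955e-02  8.98410997e+01]
(np.float64(322.23829555539413), np.float64(178.7550118893538))
```

View pics/w2.png

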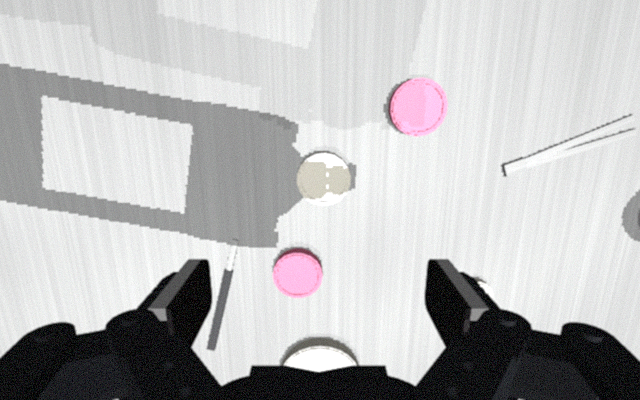

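The dish is at wrist (324,178), where I predicted. The pink ones at (417,106) and (297,273) are clear of the fingers.

```bash
python3 - <<'E'
import pickle
from h import *
c=pickle.load(open("w1.pkl","rb"))
print("foll",onz(c,327,185,90).round(1))
P=np.array([onz(c,*q,30)[:2] for q in((263,107),(386,105),(385,227),(266,229))]);print(P.round(1),P.mean(0))
p=[onz(c,*q,112).round(1)[:2] for q in((296,151),(352,151),(302,230),(350,227))];print("post tops",p,np.mean(p,0))
p=[onz(c,*q,90).round(1)[:2] for q in((325,119),(327,238))];print("catch",p,np.mean(p,0))
from bench import r
s,c=wrist(r,"w3");print(s["tool_pos"])
print("dish",onz(c,324,178.5,18).round(1),[onz(c,*q,18).round(1)[:2] for q in((297,179),(350,179),(324,151),(324,206))])
E
```

```text
foll [523.3 196.3  90. ]
[[465.8 256. ]
 [578.8 257. ]
 [583.3 138. ]
 [463.  136.6]] [522.72779754 196.88852625]
post tops [array([500.3, 227. ]), array([540.8, 226.8]), array([503.5, 166.1]), array([540.4, 168.3])] [521.25 197.05]
catch [array([521.7, 248.2]), array([523.3, 150.6])] [522.5 199.4]
[457.49031298 -37.75404037 200.72207623]
dish [463.5 -39.8  18. ] [array([438.7, -40.2]), array([487.5, -40.3]), array([463.5, -14.5]), array([463.6, -66.2])]
```

```bash
python3 -m jog '[[0,0,0,-1.5,6,35,-1],[0,0,0,0,0,40,-1],[0,0,0,0,0,40,-1],[0,0,0,0,0,30,-1],[0,0,0,0,0,20,-1]]' 30
python3 -m jog '[[0,0,0,0,0,15,-1],[0,0,0,0,0,10,-1],[0,0,0,0,0,0,-1]]'
```

```text
time: 3.25
tool_pos: [463.0, -36.0, 33.6]
tcp_rot: [-179.8, -0.1, 90.2]
ft_force: [-0.1, 0.4, -0.9]
finger_gap: 85.4
grip_force: 0.0
time: 3.55
tool_pos: [463.4, -36.9, 10.0]
tcp_rot: [-179.9, -0.0, 90.1]
ft_force: [-0.6, 0.2, -1.0]
finger_gap: 85.5
grip_force: 0.0
```

```bash
python3 -m jog '[[0,0,0,-3,0,7,-1],[0,0,0,0,0,0,0.5],[0,0,0,0,0,0,0.5],[0,0,0,0,0,0,0.5],[0,0,0,0,0,0,0.5]]' 30
python3 -m jog '[[0,0,0,0,0,0,0.5],[0,0,0,0,0,0,0.5],[0,0,0,0,0,0,0.5]]'
```

```text
time: 4.05
tool_pos: [465.1, -41.6, 5.2]
tcp_rot: [179.9, 0.0, 90.0]
ft_force: [-1.2, 0.2, 6.3]
finger_gap: 48.7
grip_force: 30.8
time: 4.35
tool_pos: [465.1, -41.6, 5.2]
tcp_rot: [179.9, 0.0, 90.0]
ft_force: [-1.7, 0.5, 5.5]
finger_gap: 48.5
grip_force: 30.9
```

```bash
python3 -m jog '[[0,0,0,0,0,-15,0.5],[0,0,0,0,0,-40,0.5],[0,0,0,0,0,-40,0.5],[0,0,0,0,0,-40,0.5],[0,0,0,20,5,-25,0.5]]'
python3 -m jog '[[0,0,0,40,10,0,0.5],[0,0,0,40,10,0,0.5],[0,0,0,40,10,0,0.5],[0,0,0,40,10,0,0.5],[0,0,0,40,10,0,0.5]]'
python3 -m jog '[[0,0,0,18,2,0,0.5],[0,0,0,0,0,0,0.5],[0,0,0,0,0,0,0.5]]'
python3 - <<'E'
from bench import r
from h import *
s,c=wrist(r,"w4");print(s["tool_pos"])
E
```

```text
time: 4.85
tool_pos: [470.5, -22.9, 168.0]
tcp_rot: [179.8, 0.1, 89.9]
ft_force: [0.9, 0.0, 0.1]
finger_gap: 48.5
grip_force: 31.3
time: 5.35
tool_pos: [519.6, 180.2, 164.5]
tcp_rot: [180.0, -0.0, 90.0]
ft_force: [-0.3, 0.1, -0.4]
finger_gap: 48.3
grip_force: 31.3
time: 5.65
tool_pos: [521.1, 196.5, 164.1]
tcp_rot: [-180.0, 0.0, 90.1]
ft_force: [-0.4, -0.8, -1.7]
finger_gap: 48.6
grip_force: 31.3
[521.1149454  196.47870731 164.08950353]
```

View pics/w4.png

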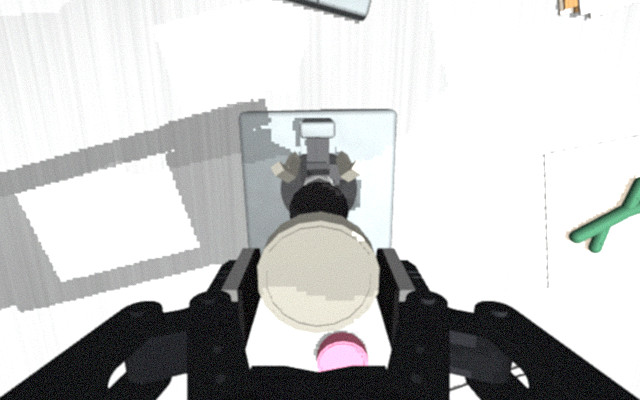

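The dish is held flat: its lid is centred at (320,272), the follower shows behind it at (318,200), and the far catch is at (318,129).

```bash
python3 - <<'E'
from bench import r
from h import *
s,c=wrist(r,"w5");print(s["tool_pos"])
for z in(170,177):print("dish",onz(c,320,272,z).round(1),[onz(c,*q,z).round(1)[:2] for q in((258,272),(380,272),(320,213),(320,331))])
print("catch",onz(c,318,129,90).round(1),"corners",onz(c,242,113,30).round(1),onz(c,396,110,30).round(1))
print("posts",onz(c,280,169,112).round(1),onz(c,350,167,112).round(1),"foll sides",onz(c,290,205,90).round(1),onz(c,347,205,90).round(1))
E
```

```text
[521.17109418 195.90523047 164.13568174]
dish [522.8 195.3 170. ] [array([497. , 195.3]), array([547.8, 195.3]), array([522.8, 221.1]), array([522.8, 166.8])]
dish [522.8 198.9 177. ] [array([498.3, 198.9]), array([546.5, 198.9]), array([522.8, 223.4]), array([522.8, 171.8])]
catch [521.9 247.4  90. ] corners [465.3 254.3  30. ] [579.8 256.4  30. ]
posts [501.2 227.7 112. ] [539.4 228.8 112. ] foll sides [504.4 200.6  90. ] [540.1 200.6  90. ]
```

```bash
python3 -m jog '[[0,0,0,0,0.5,20,0.5],[0,0,0,0,0,20,0.5],[0,0,0,0,0,15,0.5],[0,0,0,0,0,7,0.5],[0,0,0,0,0,0,0.5]]'
python3 -m jog '[[0,0,0,0,0,3,0.5],[0,0,0,0,0,3,0.5],[0,0,0,0,0,2,0.5],[0,0,0,0,0,0,0.5]]'
```

```text
time: 6.25
tool_pos: [521.2, 195.9, 101.3]
tcp_rot: [-179.9, 0.0, 90.0]
ft_force: [-0.4, 0.6, -0.2]
finger_gap: 48.3
grip_force: 31.3
time: 6.65
tool_pos: [522.1, 196.7, 94.6]
tcp_rot: [180.0, -0.0, 90.0]
ft_force: [0.4, -0.6, 0.2]
finger_gap: 48.3
grip_force: 31.4
```

```bash
python3 -m jog '[[0,0,0,0,0,2,0.5],[0,0,0,0,0,0,0.5]]'
python3 -m jog '[[0,0,0,0,0,2,0.5],[0,0,0,0,0,0,0.5]]'
python3 -m jog '[[0,0,0,0,0,2,0.5],[0,0,0,0,0,0,0.5]]'
```

```text
time: 6.85
tool_pos: [522.1, 196.7, 92.5]
tcp_rot: [180.0, -0.0, 90.0]
ft_force: [0.7, 0.8, 2.0]
finger_gap: 48.5
grip_force: 31.5
time: 7.05
tool_pos: [522.0, 196.7, 90.3]
tcp_rot: [180.0, -0.0, 90.0]
ft_force: [1.7, 1.0, 1.8]
finger_gap: 48.4
grip_force: 31.5
time: 7.25
tool_pos: [521.9, 196.6, 88.2]
tcp_rot: [180.0, -0.0, 90.0]
ft_force: [0.7, 0.1, 1.3]
finger_gap: 48.4
grip_force: 31.5
```

```bash
python3 -m jog '[[0,0,0,0,0,0,0.1],[0,0,0,0,0,0,-0.3],[0,0,0,0,0,0,-0.6],[0,0,0,0,0,0,-1],[0,0,0,0,0,0,-1]]'
python3 -m jog '[[0,0,0,0,0,-10,-1],[0,0,0,0,0,-20,-1],[0,0,0,0,0,-30,-1],[0,0,0,0,0,-30,-1],[0,0,0,0,0,0,-1]]'
python3 - <<'E'
from bench import r
from h import *
s,c=wrist(r,"w6");print(s["tool_pos"])
import pickle;pickle.dump(c,open("w6.pkl","wb"))
E
```

```text
time: 7.75
tool_pos: [521.6, 196.5, 88.1]
tcp_rot: [-180.0, 0.0, 90.0]
ft_force: [-0.5, -0.2, -0.0]
finger_gap: 85.3
grip_force: 0.0
time: 8.25
tool_pos: [524.9, 197.4, 184.7]
tcp_rot: [179.5, -0.1, 90.0]
ft_force: [1.6, 0.1, 0.7]
finger_gap: 85.7
grip_force: 0.0
[524.895871   197.43650021 184.72164118]
```

View pics/w6.png

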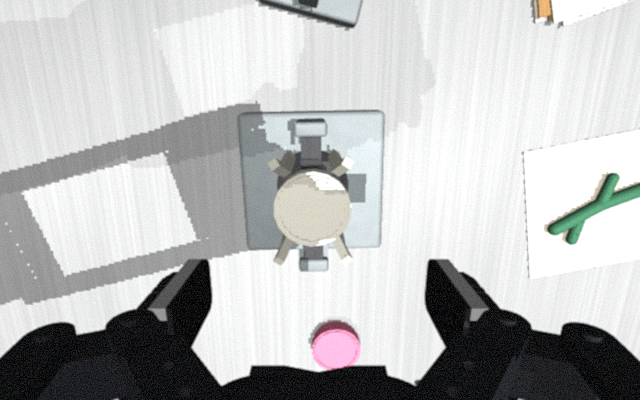

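The dish lies flat on the follower, centred between the four posts at (312,207).

```bash
python3 -m jog '[[0,0,0,0,0,0,1],[0,0,0,0,0,0,1],[0,0,0,0,0,0,1],[0,0,0,0,0,0,1],[0,0,0,0,0,0,1]]' 40
python3 - <<'E'
from bench import r
from h import *
import pickle
c=pickle.load(open("w6.pkl","rb"));print("dish",onz(c,312.5,207,108).round(1),[onz(c,*q,108).round(1)[:2] for q in((274,207),(351,207),(312,169),(312,245))])
print("catch",onz(c,311,129,90).round(1),onz(c,314,265,90).round(1))
print([r.sense()[k].round(1) for k in("tool_pos","tcp_rot")])
E
```

```text
time: 8.8
tool_pos: [521.5, 196.5, 177.7]
tcp_rot: [-179.9, 0.0, 90.0]
ft_force: [-1.0, -0.8, -1.6]
finger_gap: 12.5
grip_force: 0.0
dish [522.9 200.3 108. ] [array([498.5, 200.3]), array([547.3, 200.2]), array([522.7, 224.7]), array([522.4, 174.3])]
catch [522.  247.5  90. ] [523.6 151.3  90. ]
[array([521.5, 196.5, 177.7]), array([-179.9,    0. ,   90. ])]
```

```bash
python3 -m jog '[[0,0,0,1.5,1,20,1],[0,0,0,0,0,20,1],[0,0,0,0,0,15,1],[0,0,0,0,0,5,1],[0,0,0,0,0,0,1]]' 40
python3 -m jog '[[0,0,0,0,0,5,1],[0,0,0,0,0,5,1],[0,0,0,0,0,5,1],[0,0,0,0,0,0,1]]'
```

```text
time: 9.3
tool_pos: [522.2, 197.9, 117.3]
tcp_rot: [-179.9, 0.0, 90.0]
ft_force: [0.1, 0.4, -0.1]
finger_gap: -0.1
grip_force: 0.0
time: 9.7
tool_pos: [522.9, 198.0, 103.0]
tcp_rot: [180.0, 0.0, 90.0]
ft_force: [-0.3, 0.1, 1.8]
finger_gap: -0.3
grip_force: 0.8
```

Contact came at about 108 as expected, so I press on down.

```bash
python3 -m jog '[[0,0,0,0,0,4,1],[0,0,0,0,0,4,1],[0,0,0,0,0,4,1],[0,0,0,0,0,3,1],[0,0,0,0,0,0,1]]'
python3 -m jog '[[0,0,0,0,0,3,1],[0,0,0,0,0,3,1],[0,0,0,0,0,3,1],[0,0,0,0,0,2,1],[0,0,0,0,0,0,1]]'
```

```text
time: 10.2
tool_pos: [522.8, 198.0, 87.8]
tcp_rot: [-180.0, 0.0, 90.0]
ft_force: [1.2, -0.0, 2.4]
finger_gap: -0.1
grip_force: 1.0
time: 10.7
tool_pos: [522.7, 198.1, 76.9]
tcp_rot: [-180.0, 0.0, 90.0]
ft_force: [1.0, -0.3, 3.2]
finger_gap: -0.2
grip_force: 1.8
```

```bash
python3 -m jog '[[0,0,0,0,0,2,1],[0,0,0,0,0,1,1],[0,0,0,0,0,0,1],[0,0,0,0,0,0,1]]'
python3 -m jog '[[0,0,0,0,0,1.2,1],[0,0,0,0,0,0,1],[0,0,0,0,0,0,1],[0,0,0,0,0,0,1]]'
```

```text
time: 11.1
tool_pos: [522.8, 198.1, 74.3]
tcp_rot: [-180.0, 0.0, 90.0]
ft_force: [-0.2, 0.5, 3.3]
finger_gap: 0.0
grip_force: 1.9
time: 11.5
tool_pos: [522.8, 198.1, 73.1]
tcp_rot: [-180.0, -0.0, 90.0]
ft_force: [-0.6, 1.1, 3.2]
finger_gap: 0.4
grip_force: 1.9
```

```bash
python3 -m jog '[[0,0,0,0,0,0.8,1],[0,0,0,0,0,0,1],[0,0,0,0,0,0,1]]'
python3 -m jog '[[0,0,0,0,0,-3,1],[0,0,0,0,0,-3,1],[0,0,0,0,0,-2,1],[0,0,0,0,0,0,1]]'
python3 -m jog '[[0,0,0,0,0,-4,1],[0,0,0,0,0,0,1]]'
```

```text
time: 11.8
tool_pos: [522.8, 198.1, 72.3]
tcp_rot: [-180.0, -0.0, 90.0]
ft_force: [-0.5, -0.8, 4.2]
finger_gap: 0.0
grip_force: 2.0
time: 12.2
tool_pos: [522.8, 198.1, 80.3]
tcp_rot: [-180.0, 0.0, 90.0]
ft_force: [0.7, -0.7, -0.5]
finger_gap: -0.2
grip_force: 0.0
time: 12.4
tool_pos: [523.0, 198.1, 84.6]
tcp_rot: [180.0, -0.0, 90.0]
ft_force: [-0.8, -0.1, 0.5]
finger_gap: 0.1
grip_force: 0.0
```

The force has dropped to zero, so the dish seems latched. I retract and look.

```bash
python3 -m jog '[[0,0,0,0,0,-20,1],[0,0,0,0,0,-40,1],[0,0,0,0,0,-30,1],[0,0,0,0,0,-10,1],[0,0,0,0,0,0,1]]'
python3 -m jog '[[0,0,0,0,0,0,1],[0,0,0,0,0,0,1]]'
python3 - <<'E'
from bench import r
from h import *
s,c=wrist(r,"w7");w=c["pixels"][90:290,220:420]
d=r.snapshot("scene");a=d["pixels"][125:215,300:400]
cv2.imwrite("pics/f.png",cv2.convertScaleAbs(np.hstack([cv2.resize(np.ascontiguousarray(x[:,:,::-1]),(400,400),interpolation=2) for x in(w,a)]),alpha=1.7))
E
```

```text
time: 12.9
tool_pos: [524.0, 198.4, 186.2]
tcp_rot: [179.8, -0.1, 90.0]
ft_force: [0.4, -1.3, -0.5]
finger_gap: -0.4
grip_force: 0.0
time: 13.1
tool_pos: [521.6, 197.7, 181.9]
tcp_rot: [-179.8, 0.1, 90.0]
ft_force: [-0.4, 0.7, -0.1]
finger_gap: -0.5
grip_force: 0.0
```

View pics/f.png

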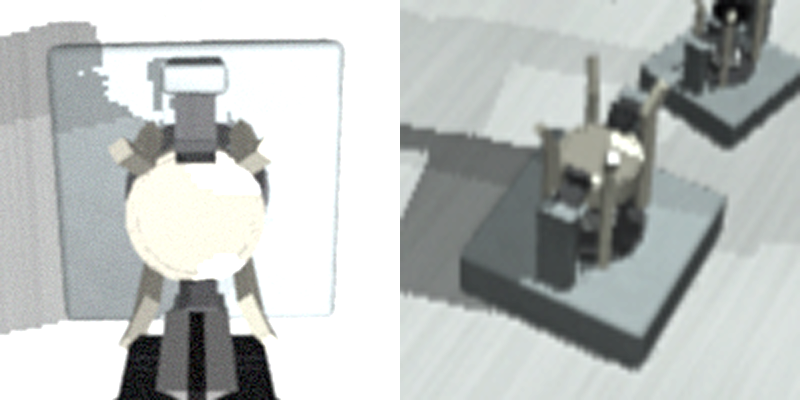

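```bash
python3 - <<'E'
from bench import r
from h import *
s,c=wrist(r,"w8");d=r.snapshot("scene");print(s["tool_pos"],s["time"])
cr=lambda p:((np.array(proj(c,p))-[220,90])*2).round(0)
cs=lambda p:((np.array(proj(d,p))-[300,125])*[4,400/90]+[400,0]).round(0)
X,Y=522.5,197.5
for z in(78,92,108):
  print(z,[cr([X+dx,Y+dy,z]) for dx,dy in((-25,0),(25,0),(0,25),(0,-25))],"noses",cr([X,Y+21.5,z]),cr([X,Y-21.5,z]),"scene ctr",cs([X,Y,z]),cs([X,Y-21.5,z]),cs([X,Y+21.5,z]))
a=c["pixels"][160:250,270:370];b=d["pixels"][140:195,325:380]
cv2.imwrite("pics/f2.png",cv2.convertScaleAbs(np.hstack([cv2.resize(np.ascontiguousarray(x[:,:,::-1]),(400,400),interpolation=2) for x in(a,b)]),alpha=1.7))
E
```

```text
[521.83130914 197.77331641 182.31826081] 13.2
78 [array([126., 219.]), array([267., 219.]), array([197., 149.]), array([197., 285.])] noses [197. 159.] [197. 276.] scene ctr [598. 155.] [580. 180.] [616. 131.]
92 [array([122., 230.]), array([271., 230.]), array([197., 157.]), array([197., 300.])] noses [197. 168.] [197. 290.] scene ctr [600. 134.] [582. 159.] [617. 111.]
108 [array([117., 245.]), array([276., 245.]), array([196., 167.]), array([196., 318.])] noses [196. 178.] [196. 308.] scene ctr [601. 110.] [583. 134.] [619.  86.]
```

View pics/f2.png

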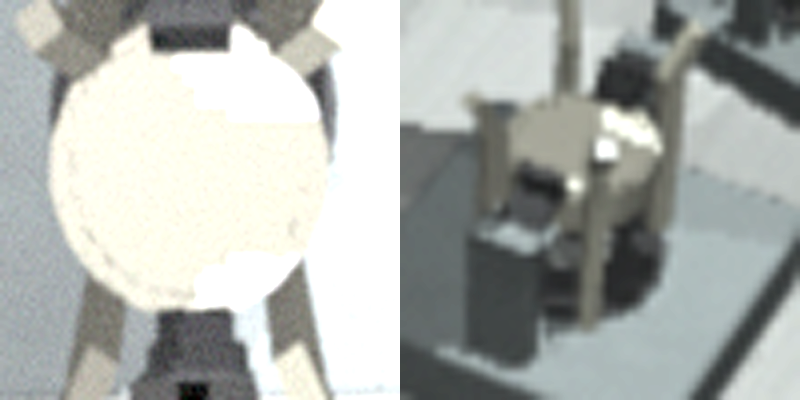

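Both catches sit over the rim, at left panel (190,40) and (195,315), and in the right panel at (540,185) and (625,75). The dish outline matches a level lid at 78 mm, and the arm is clear at 182 mm.

```bash
python3 -c "
from bench import r
print(r.hand_in())"
```

```text
the job is handed in; nothing more can be done
None
```

I loaded the middle-sized white dish into the larger magazine and pressed it down until both catches snapped over its top; the last pictures show it held level at about 78 mm with the arm clear, and I handed the job in at about 13 s.

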